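# Slide a tool hanger onto the bench rail until its catch clicks in

### The job

Put the loose tool hanger onto the tool rail: carry it to the rail's open end, feed its T-shaped head into the channel there and slide it along, feeling your way gently, until the rail's spring catch clicks into the notch in the head and holds it. Then let go and leave the hanger hanging there; do not force it, and leave the other things on the bench alone.

Things in the scene. Friction and masses are not known exactly. Their poses are not given: they have to be found in the camera images.
- hanger: the loose tool hanger, dark grey acetal, about 0.1 kg, upright on the flat bottom of its J hook (bottom bar x -17 to 33 mm, 30 mm wide; front lip to z = 28 mm). Above the hook a solid block, behind it a T-shaped head. Origin on the underside; x forward (head towards the hook's open front), y along the head's length (sliding direction), z up. Overall height 85 mm
- hanger_block (a point): centre of the hanger's block, at (-7, 0, 68) mm in the hanger's frame, same axes. Block 28 mm (x) by 40 mm (y) by 34 mm (z): grip it from above across its 40 mm width (y)
- hanger_head (a point): centre of the hanger's T-head, at (-37, 0, 68) mm in the hanger's frame, same axes. Head 10 mm thick (x), 49 mm long (y), 29.5 mm tall, ends tapered and rounded. Its back face has an upright V notch in the middle, 8.4 mm wide, a 9 mm flat on each side of it, then slopes to the ends. The neck to the block is 11 mm long (x), 30 mm in y, 15 mm tall
- rail: tool rail, fixed: level aluminium C channel 360 mm long, 40 mm tall, 21 mm deep, top 170 mm above the bench, two posts behind it. Origin on the bench under the open end; y along the rail from the open end to the capped end, z up, x out of the slot. The slot, 18 mm tall, is in the +x face (x = 11 to 15 mm). A like hanger is fixed at y = 298 to 338 mm. Over 25 N on the rail is forcing it
- mouth (a point): centre of the channel's open end, 150 mm above the bench, 4.75 mm in x from the rail's origin; rail axes. Channel inside 12.5 mm deep (x), 32 mm tall. The hanger enters along +y with its axes parallel to the rail's; the head has 1.2 mm of play each way in x and z, and the catch later presses it forward (+x) against the slot's lips
- catch_zone (a point): point on the channel's centre line 167.5 mm from the open end. The catch, a sprung 8 mm steel ball in the channel's back wall at mid height, lies within 53 mm of it along the rail, place not given: feel for it. The head rides up on it against about 4 to 10 N, then for 9 mm about 3 N, then it snaps in and pulls the head on (up to 6 N) to centre. Overshot, draw back. Seated, it presses with about 6 N
- bottle: bystander: white plastic bottle, 52 mm across, 130 mm tall, origin under its middle
- tray: bystander: small grey open parts tray 80 by 100 by 22 mm, origin under its middle
- driver: bystander: black-handled screwdriver about 150 mm long lying on the mat in front of the rail, origin near its middle, x along it

How it is judged:
By the outcome, as a careful person would: the job done as asked, in the order asked, and still so for the second after the job is handed in, with the robot touching nothing.
It also fails if it takes over 72 s, if anything falls off the work surface, if the arm or the gripper's body presses on something with over 40 N, if the wrist force passes 120 N, or if a joint passes its speed limit or range.

### The arm

A 6-joint arm with a two-finger parallel gripper is mounted at the origin on the work surface. World frame = base frame: x ahead of the robot, y to its left, z up, the work surface at z = 0. Lengths are in m, angles in rad, forces in N, time in s.
With the tool pointing down it reaches from about 0.4 to 0.825 m from the base axis. Payload 7 kg.
Tool frame: the origin (TCP) lies midway between the tips of the shut fingers; the grasp point (between the pads) lies 19 mm behind it; z points along the fingers, y is the direction in which the jaws open and shut (so a half turn about z gives the same grasp; the last joint's range is limited). The gripper opens to 88 mm and grips with 3 to 60 N. Pads are 19 mm wide; open, the fingers measure 130 mm over their backs; the gripper's body (78 mm by 193 mm) begins 47 mm behind the grasp point.
Start: joints at [1.431, 0.359, 0.012, 0, -1.224, -0.288], TCP at [0.28, 0.614, 0.227] pointing down, gripper open.
Joint ranges: [-3.07, 3.07], [-1.43, 2.12], [-1.02, 1.25], [-3.03, 1.67], [-3.05, -0], [-3.03, 3.03]. Speed limits (rad/s): [2.39, 2.39, 3.01, 3.14, 3.14, 3.14].

### API

Orientations are given as [roll, pitch, yaw] about the fixed x, y, z axes, in that order (R = Rz(yaw) Ry(pitch) Rx(roll)).
In Python, from station import get_state, grab_frame, camera_info, job_done gives the robot as it stands. The module is installed in compiled form; this text tells all that it offers.
- The arm moves only by the shell command python3 -m inch 'ROWS' [FORCE]. ROWS is JSON, a list that holds one entry, the list of rows, each a list of 7 numbers: the shift along the tool's x, y, z normalised to -1 to 1, where 1 is 50 cm, then the turn, a rotation vector about the tool's x, y, z normalised to -1 to 1, where 1 is 180 degrees, then the closure, from 0 (fully open) to 1 (shut). A call has 1 to 20 rows; each row shifts and turns the commanded pose from where the row before left it, along the tool's axes as they then stand; what a row does not reach is not made up. A row lasts 1/10 s, in which the tool goes at most 50 mm and 8.59 degrees, less where a joint would pass 70% of its speed; a pose out of reach is approached as far as the arm can. A call with a number of a shift or a turn outside -1 to 1 is refused whole. A call with a gripper value outside its range is refused whole. The fingers move at their own pace and stop on an object; FORCE is the grip in N (left out, the last holds). Time passes only in rows, so rows that do not move let the fingers close. It gives the time, the measured TCP pose, the force and the opening at its end, in the units of the state.
- get_state(): the state, without advancing time (a new reading comes with each control period).
- grab_frame(name): name is "side" or "top" or "wrist"; returns the picture (480x640x3 uint8, blue, green, red); there is no depth.
- camera_info(name): a dict with "vertical_fov" (degrees; the focal length in pixels is half the picture's height over the tangent of half this angle, whatever the lens; pixels are square), "cx", "cy" (the principal point, pixels), "k1" (the pictures are not rectified: a ray, as slopes to the right and down, at radius r is drawn at 1 + k1 r^2 times it, then the intrinsics apply), "R" (3x3) and "t" (3): a world point X has camera coordinates R X + t. Camera axes: x right, y down, z forward; pixel columns grow to the right and rows downward; lengths in m; the calibration is good to about 2 mm. A picture is of the moment at which its call begins: read the wrist's pose just before it. camera_info takes no time and is no camera call; for the wrist camera it gives the pose at the moment of the call.
- job_done(): hands the job in, once; it reports no verdict.
The state is a dict: "t": time; "q": joint angles; "qd": joint speeds; "joint_efforts": joint torques, N m; "eef_pos": TCP position; "ee_rot": TCP orientation; "force": force on the tool from outside, world axes, zero at the start; "moment": the same for the moment, N m; "width": finger opening in m.
Only numpy, scipy, OpenCV 4.12 (cv2) and the standard library are available. Lean on these libraries where they do the work, as an engineer would, in place of code of your own. Each camera call takes 0.05 s, during which the arm holds its last target.

## Working session

There is one attempt and no reset: what is moved stays moved. The work goes in short steps, Python scripts to look and compute and a shell command to move; the robot and the scene stay as the last step left them, time stands still between calls to the robot, and variables do not carry over. Pictures are saved under pics/ and viewed, and the job is handed in when it is done.

```bash
mkdir -p pics
python3 - <<'E'
from station import *
import cv2
s=get_state();print(s)
for n in("side","top","wrist"):
    i=camera_info(n);print(n,i)
    cv2.imwrite(f"pics/{n}0.png",grab_frame(n))
E
```

```text
{'t': 0.0, 'q': array([ 1.43108913e+00,  3.59424159e-01,  1.10452614e-02, -3.60876391e-04,
       -1.22409841e+00, -2.88089882e-01]), 'qd': array([ 0.00204156, -0.00242584, -0.00064667,  0.00047425,  0.00039936,
       -0.00060794]), 'joint_efforts': array([ 2.62803725e-03, -5.82729685e+01,  2.93050289e+01,  6.99738890e+00,
        6.93943395e-03, -1.58527764e-04]), 'eef_pos': array([0.27985854, 0.61370338, 0.22559073]), 'ee_rot': array([ 3.13988456e+00, -1.52389028e-04, -4.27919861e-01]), 'force': array([-0.23869121,  0.70649065,  0.26840943]), 'moment': array([ 0.03200907, -0.02391248, -0.00354926]), 'width': 0.08795262578676283}
side {'vertical_fov': 51.38968146535258, 'cx': 317.941949554722, 'cy': 241.08548053505993, 'k1': -0.13927474182141505, 'R': array([[-0.89536958, -0.44499236, -0.01717889],
       [-0.29315003,  0.61800866, -0.72947128],
       [ 0.33522585, -0.6481104 , -0.68379568]]), 't': array([0.48719474, 0.32026925, 0.76204921])}
top {'vertical_fov': 42.79051118806914, 'cx': 312.35767760043814, 'cy': 247.05656498683126, 'k1': -0.04687880380578218, 'R': array([[-0.00942439, -0.99991153, -0.00938678],
       [-0.99074866,  0.01060811, -0.13529436],
       [ 0.13538197,  0.00802487, -0.99076098]]), 't': array([-0.09041317,  0.58756163,  1.05804409])}
wrist {'vertical_fov': 58.50997132439673, 'cx': 313.7103031575647, 'cy': 241.73752677573378, 'k1': -0.08852265951435831, 'R': array([[-4.15172469e-01, -9.09742210e-01,  9.65110731e-04],
       [-8.81983428e-01,  4.02764006e-01,  2.44716955e-01],
       [-2.23018056e-01,  1.00748531e-01, -9.69594080e-01]]), 't': array([ 0.67513562, -0.02989034,  0.38937568])}
```

View pics/side0.png

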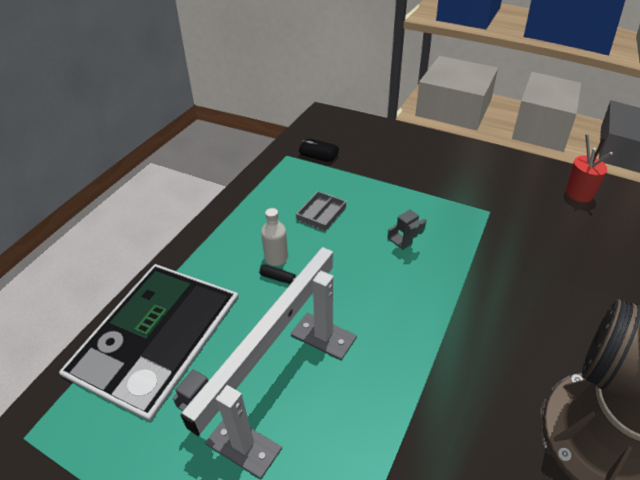

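View pics/top0.png

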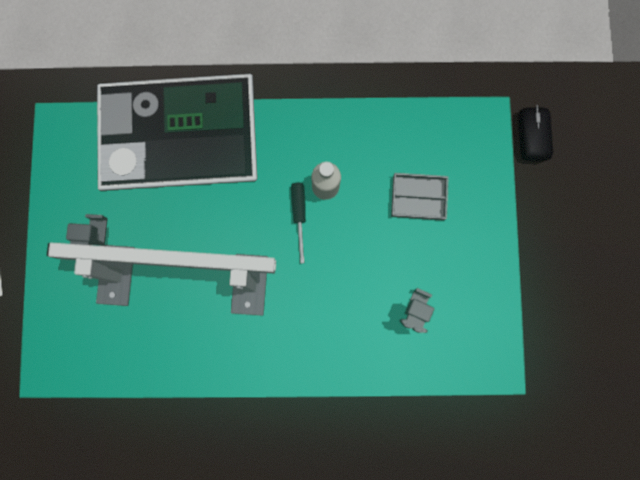

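View pics/wrist0.png

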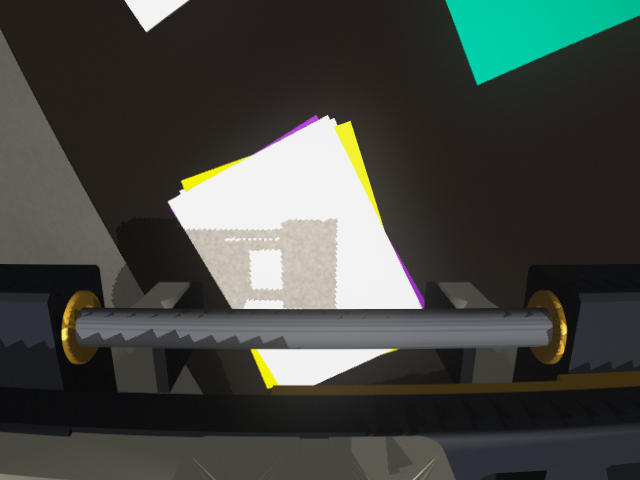

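The side view shows the hanger at about (408,230), the rail's open end at (328,260), and the bottle at (273,240). In the top view the hanger is at (418,312), and the rail runs from (275,265) at the open end to (50,250). Next I'll zoom in.

```bash
cat > h.py <<'E'
import numpy as np,cv2
from station import *
def K(i):
    f=240/np.tan(np.radians(i["vertical_fov"]/2)); return np.array([[f,0,i["cx"]],[0,f,i["cy"]],[0,0,1.]]),np.array([i["k1"],0,0,0,0.])
def ray(i,p):
    k,d=K(i);u=cv2.undistortPoints(np.array([[p]],float),k,d)[0,0]
    R=np.array(i["R"]);return -R.T@i["t"],R.T@np.array([u[0],u[1],1])
def plane(i,p,z):
    c,d=ray(i,p);return c+d*(z-c[2])/d[2]
def two(i,p,j,q):
    c,d=ray(i,p);e,g=ray(j,q);d/=np.linalg.norm(d);g/=np.linalg.norm(g)
    s=np.linalg.lstsq(np.stack([d,-g],1),e-c,rcond=None)[0];a=c+d*s[0];b=e+g*s[1];return (a+b)/2,np.linalg.norm(a-b)
def proj(i,X):
    k,d=K(i);return cv2.projectPoints(np.array(X,float).reshape(-1,3),cv2.Rodrigues(np.array(i["R"]))[0],np.array(i["t"]),k,d)[0][:,0]
def crop(img,x0,y0,x1,y1,s,name):
    c=cv2.resize(img[y0:y1,x0:x1],None,fx=s,fy=s,interpolation=cv2.INTER_CUBIC);cv2.imwrite("pics/"+name,c)
E
python3 - <<'E'
from h import *
t=cv2.imread("pics/top0.png");s=cv2.imread("pics/side0.png")
a=cv2.resize(t[280:340,380:450],None,fx=8,fy=8,interpolation=cv2.INTER_CUBIC)
b=cv2.resize(t[235:300,215:285],None,fx=8,fy=8,interpolation=cv2.INTER_CUBIC)
cv2.imwrite("pics/c1.png",a);cv2.imwrite("pics/c2.png",b)
crop(s,380,200,435,260,9,"c3.png");crop(s,280,235,360,305,8,"c4.png")
i=camera_info("top");print(plane(i,(419,310),.085),plane(i,(275,265),.17),plane(i,(49,250),.17))
E
```

```text
[ 0.47089336 -0.27627082  0.085     ] [ 0.54095736 -0.03839587  0.17      ] [0.56854988 0.32305025 0.17      ]
```

View pics/c1.png

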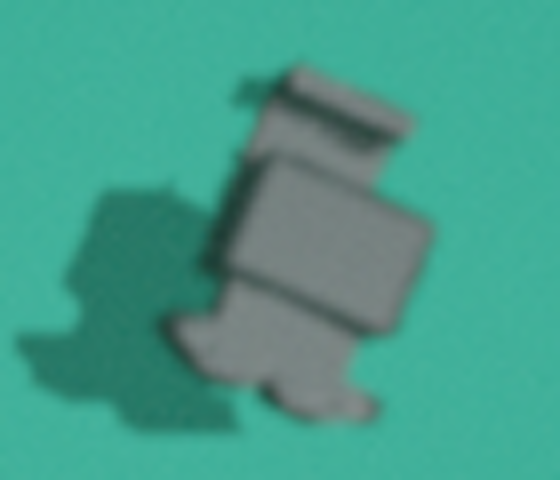

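View pics/c2.png

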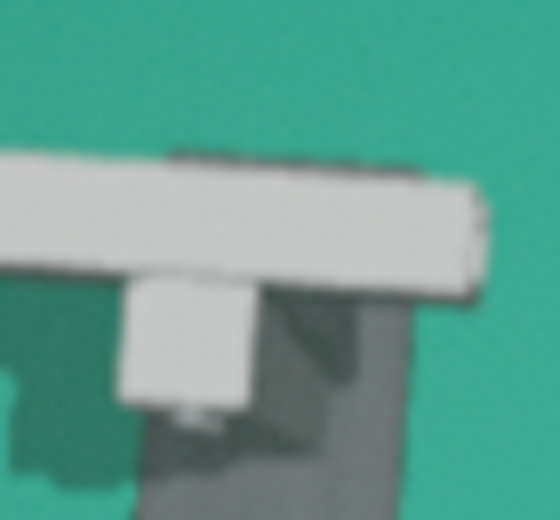

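View pics/c3.png

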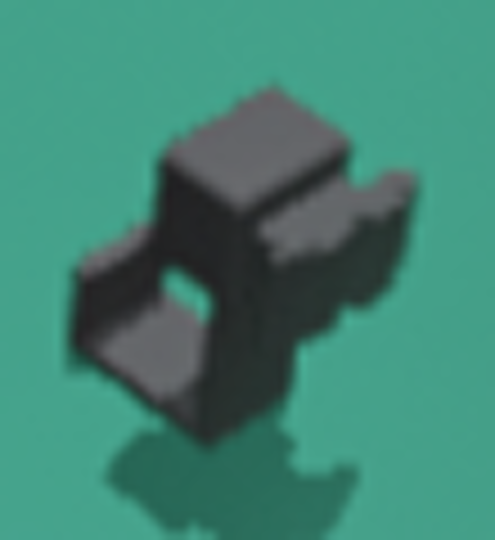

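View pics/c4.png

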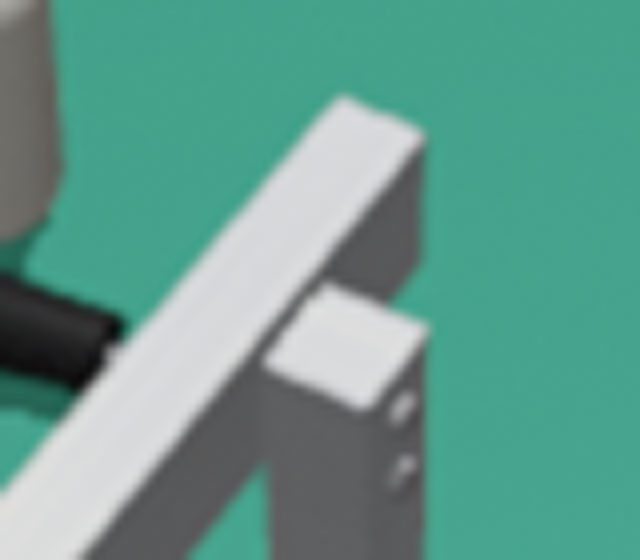

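Run:
```python
from h import *
i=camera_info("top");si=camera_info("side");t=cv2.imread("pics/top0.png");s=cv2.imread("pics/side0.png")
print("cams",-i["R"].T@i["t"],-si["R"].T@si["t"])
hsv=cv2.cvtColor(t,cv2.COLOR_BGR2HSV)
sat=hsv[...,1].astype(float);
g=t.min(axis=2).astype(float)  # red channel small on green mat
up=[];lo=[]
for x in list(range(110,225)):
    col=g[235:290,x]; 
    k=np.where(col>150)[0]
    a,b=k[0],k[-1]
    f=lambda p,q:p+(150-col[p])/(col[q]-col[p])*(q-p)
    up.append(plane(i,(x,235+f(a-1,a)),.17)); lo.append(plane(i,(x,235+f(b,b+1)),.17))
for n,e in(("up",up),("lo",lo)):
    e=np.array(e);p=np.polyfit(e[:,1],e[:,0],1);print(n,p,"yaw",-np.degrees(np.arctan(p[0])),np.polyval(p,-.04))
# end
C=lambda u,v,x0,y0,sc:((u+.5)/sc-.5+x0,(v+.5)/sc-.5+y0)
for q in((475,183),(463,297)):print("end corner",plane(i,C(*q,215,235,8),.17))
print("side end corners",[plane(si,C(*q,280,235,8),.17) for q in((343,93),(426,135))])
print(two(i,C(475,183,215,235,8),si,C(343,93,280,235,8)),two(i,C(463,297,215,235,8),si,C(426,135,280,235,8)))
P=[plane(i,C(*q,380,280,8),.085) for q in((280,155),(435,230),(390,333),(228,262))]
print("hanger top");print(np.array(P),"c",np.mean(P,0)); P=np.array(P)
for a,b in((0,1),(1,2),(2,3),(3,0)):
    d=P[b]-P[a];print(np.linalg.norm(d),np.degrees(np.arctan2(d[1],d[0])))
S=np.array([plane(si,C(*q,380,200,9),.085) for q in((162,157),(275,90),(350,147),(240,212))]);print("side");print(S,S.mean(0))
for a,b in((0,1),(1,2),(2,3),(3,0)):
    d=S[b]-S[a];print(np.linalg.norm(d),np.degrees(np.arctan2(d[1],d[0])))
print("bottle",plane(i,(326,170),.13), plane(i,(326,184),.1))
print("bottle base",plane(si,(275,263),0))
```

```text
cams [ 0.43803371 -0.10512876  1.12691388] [0.2746477  0.51276079 0.76308264]
up [0.08049924 0.55515165] yaw -4.602342536722383 0.5519316837035334
lo [0.07851022 0.53406292] yaw -4.489096169221185 0.5309225149140664
end corner [ 0.55294429 -0.03673714  0.17      ]
end corner [ 0.5304459  -0.03435586  0.17      ]
side end corners [array([ 0.55270479, -0.04119606,  0.17      ]), array([ 0.53109676, -0.03716299,  0.17      ])]
(array([ 0.55166884, -0.03730195,  0.17399195]), np.float64(0.0016718362786623008)) (array([ 0.53005172, -0.03460224,  0.17273073]), np.float64(0.00027383432709560725))
hanger top
[[ 0.48967895 -0.26931883  0.085     ]
 [ 0.47344882 -0.30170504  0.085     ]
 [ 0.45188047 -0.29144152  0.085     ]
 [ 0.46720493 -0.25761801  0.085     ]] c [ 0.47055329 -0.28002085  0.085     ]
0.03622546288721538 -116.61742595327365
0.023885845657783733 154.5520863762801
0.03713313502088429 65.62608187621422
0.025337533323971834 -27.503186809510034
side
[[ 0.48912076 -0.26756407  0.085     ]
 [ 0.47312576 -0.30231965  0.085     ]
 [ 0.45049058 -0.28997302  0.085     ]
 [ 0.46627328 -0.25686446  0.085     ]] [ 0.46975259 -0.2791803   0.085     ]
0.03825951399323241 -114.71254061784902
0.025783536808291225 151.38920775768798
0.036677930120472796 64.51307342127198
0.025228733324046716 -25.093980271500424
bottle [ 0.70406358 -0.12109351  0.13      ] [ 0.68735619 -0.12126073  0.1       ]
bottle base [ 7.01382429e-01 -1.09496005e-01  1.11022302e-16]
```

```bash
python3 -m inch '[[[0.061,0.055,0,0,0,0,0],[0.061,0.055,0,0,0,0,0],[0.061,0.055,0,0,0,0,0],[0.061,0.055,0,0,0,0,0],[0.061,0.055,0,0,0,0,0],[0.061,0.055,0,0,0,0,0],[0.061,0.055,0,0,0,0,0],[0.061,0.055,0,0,0,0,0],[0.061,0.055,0,0,0,0,0],[0.061,0.055,0,0,0,0,0],[0.061,0.055,0,0,0,0,0]]]' && python3 -m inch '[[[0.035,0.072,0,0,0,0,0],[0.035,0.072,0,0,0,0,0],[0.035,0.072,0,0,0,0,0],[0.035,0.072,0,0,0,0,0],[0.035,0.072,0,0,0,0,0],[0.035,0.072,0,0,0,0,0],[0.035,0.072,0,0,0,0,0],[0.035,0.072,0,0,0,0,0],[0.035,0.072,0,0,0,0,0],[0.035,0.072,0,0,0,0,0],[0,0,0,0,0,0,0]]]'
python3 - <<'E'
from h import *
s=get_state();i=camera_info("wrist");im=grab_frame("wrist");cv2.imwrite("pics/w1.png",im)
print(s["eef_pos"],s["ee_rot"],s["q"],-i["R"].T@i["t"])
print(proj(i,[.470,-.28,.085]))
np.save("w1.npy",dict(i))
E
```

```text
t: 1.25
eef_pos: [0.46, 0.1981, 0.2266]
ee_rot: [-3.141, 0.0, -0.428]
force: [0.9, 0.7, -0.6]
width: 0.0877
t: 2.35
eef_pos: [0.4691, -0.204, 0.226]
ee_rot: [3.141, 0.001, -0.432]
force: [-0.2, -0.3, -0.1]
width: 0.0877
[ 0.46910392 -0.20396798  0.22601865] [ 3.14065897e+00  9.73811337e-04 -4.31867089e-01] [-2.54202111e-02  8.91075570e-02 -3.42751749e-01  5.20104341e-04
 -1.14020068e+00  1.16413251e+00] [ 0.53001824 -0.23111796  0.38443909]
[[412.63823421 183.85102468]]
```

View pics/w1.png

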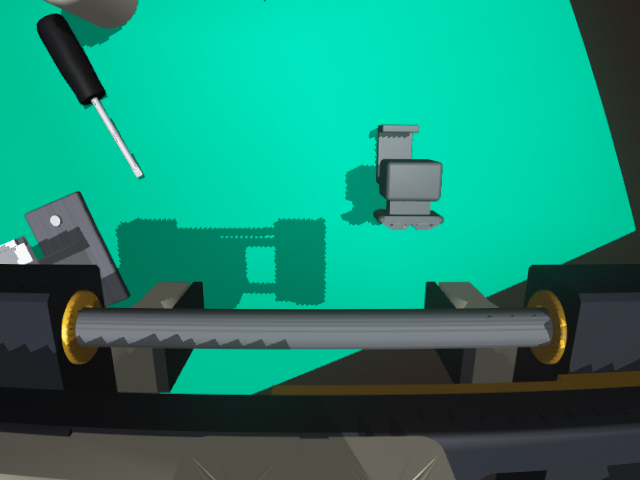

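The wrist view shows the hanger at about (412,180), close to where the other views predicted (413,184), and nearly square to the tool. I'll measure the block's top face here.

Run:
```python
from h import *
im=cv2.imread("pics/w1.png");crop(im,360,115,460,240,6,"w1c.png")
```

```text
(no output)
```

View pics/w1c.png

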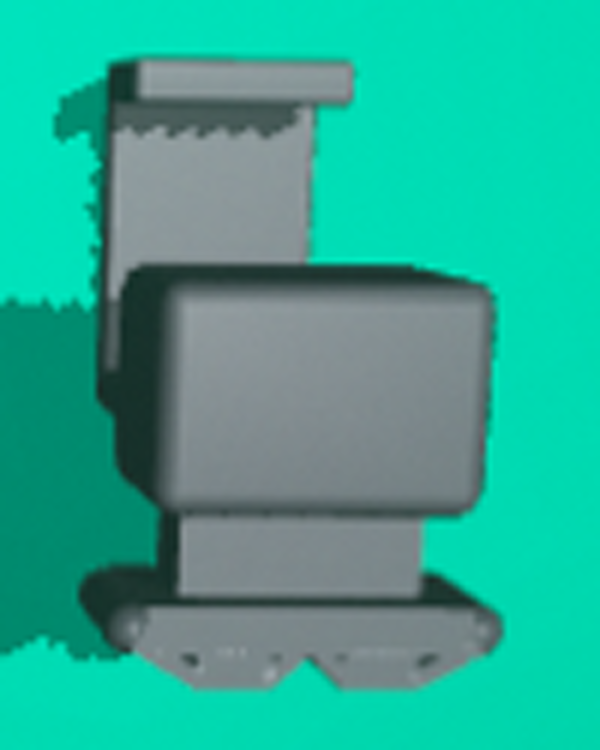

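Run:
```python
from h import *
i=np.load("w1.npy",allow_pickle=True).item()
C=lambda u,v:((u+.5)/6-.5+360,(v+.5)/6-.5+115)
def P(u,v,z):return plane(i,C(u,v),z)
# block: left edge mid, right edge mid, back mid, front mid
def yaw(a,b):d=b-a;return np.degrees(np.arctan2(d[1],d[0]))
L,Rr,B,F=P(158,400,.085),P(492,400,.085),P(325,516,.085),P(325,275,.085)
print("yw",np.linalg.norm(L-Rr),"xw",np.linalg.norm(B-F),"c",(L+Rr)/2,(B+F)/2)
f=P(165,280,.085),P(485,287,.085);b=P(175,510,.085),P(470,516,.085)
print("yaw edges",yaw(f[1],f[0])-90,yaw(b[1],b[0])-90)
a,c=P(192,688,.08275),P(425,688,.08275)
print("head flats",np.linalg.norm(a-c),yaw(c,a)-90,(a+c)/2)
e,g=P(105,615,.08275),P(502,615,.08275);print("head ends",np.linalg.norm(e-g),yaw(g,e)-90,(e+g)/2)
l,m=P(135,62,.028),P(353,62,.028);print("lip",np.linalg.norm(l-m),yaw(m,l)-90,(l+m)/2)
# predicted block centre from head centre of flats (x=-42) and lip
for name,p,x in(("flat",(a+c)/2,-.042),("lip",(l+m)/2,.033)):
    y=np.radians(-25.5);d=np.array([np.cos(y),np.sin(y)]);print(name,p[:2]+d*(-.007-x))
h=(a+c)/2-(l+m)/2;print("axis yaw",np.degrees(np.arctan2(-h[1],-h[0])),np.linalg.norm(h[:2]))
```

```text
yw 0.039399501489361964 xw 0.02815123754937116 c [ 0.47135177 -0.28147527  0.085     ] [ 0.47172467 -0.28155201  0.085     ]
yaw edges -25.538971322796428 -25.688362475839554
head flats 0.028404532428673166 -24.693111831837797 [ 0.43944398 -0.26715074  0.08275   ]
head ends 0.04806731874309919 -24.626185871837677 [ 0.44801911 -0.26998403  0.08275   ]
lip 0.029673528416340217 -24.19296154413975 [ 0.50722939 -0.29806555  0.028     ]
flat [ 0.47103446 -0.28221863]
lip [ 0.47112597 -0.2808451 ]
axis yaw -24.516248134461847 0.07450226080362464
```

```bash
python3 -m inch '[[[0.0342,0.0692,0,0,0,0,0],[0.0342,0.0692,0,0,0,0,0],[0,0,0.06,0,0,0,0],[0,0,0.06,0,0,0,0],[0,0,0.06,0,0,0,0],[0,0,0.06,0,0,0,0],[0,0,0.05,0,0,0,0],[0,0,0.034,0,0,0,0],[0,0,0.02,0,0,0,0],[0,0,0.01,0,0,0,0],[0,0,0,0,0,0,0],[0,0,0,0,0,0,0]]]'
python3 - <<'E'
from h import *
cv2.imwrite("pics/s2.png",grab_frame("side"));cv2.imwrite("pics/w2.png",grab_frame("wrist"))
im=cv2.imread("pics/s2.png");crop(im,330,130,490,280,4,"s2c.png")
s=get_state();print(s["eef_pos"],s["ee_rot"])
E
```

```text
t: 3.6
eef_pos: [0.4728, -0.2775, 0.0504]
ee_rot: [-3.141, -0.001, -0.427]
force: [0.1, -1.3, -0.4]
width: 0.0877
[ 0.47278249 -0.27767366  0.05051069] [-3.14126837e+00 -1.67890828e-03 -4.27588699e-01]
```

View pics/s2c.png

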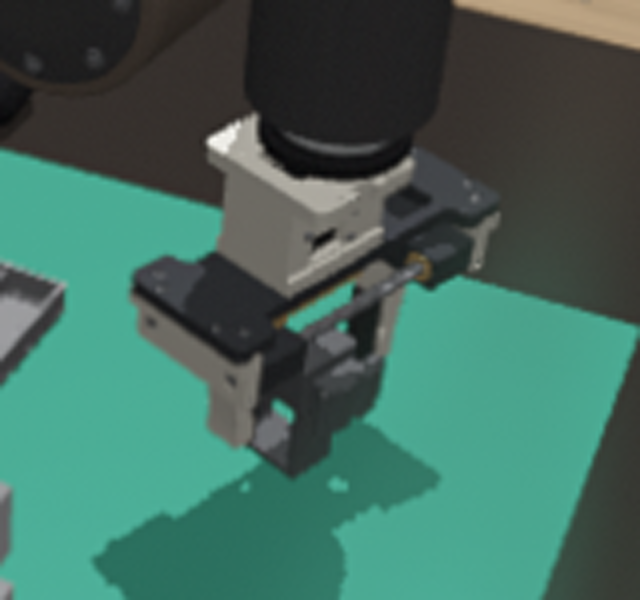

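View pics/w2.png

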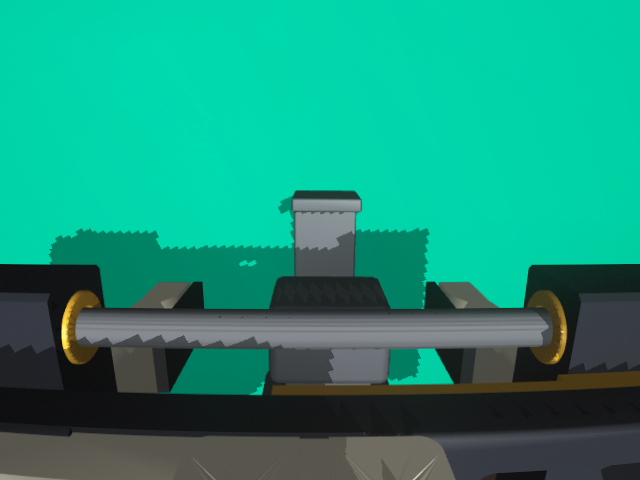

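The side view shows the fingers straddling the block, which is at about x 330 in the crop. The wrist view shows it at about (330,330), roughly centred between the jaws. I'll shift 4 mm, then close.

```bash
python3 -m inch '[[[0,0.004,0.0015,0,0,0,0],[0,0.004,0.0015,0,0,0,0],[0,0,0,0,0,0,0],[0,0,0,0,0,0,0],[0,0,0,0,0,0,0.5],[0,0,0,0,0,0,0.7],[0,0,0,0,0,0,1],[0,0,0,0,0,0,1],[0,0,0,0,0,0,1],[0,0,0,0,0,0,1],[0,0,0,0,0,0,1],[0,0,0,0,0,0,1]]]' 40
python3 - <<'E'
from h import *
s=get_state();print(s)
E
```

```text
t: 4.9
eef_pos: [0.4704, -0.2812, 0.048]
ee_rot: [3.142, 0.0, -0.428]
force: [-1.2, 0.5, 0.5]
width: 0.0398
{'t': 4.9, 'q': array([-1.81301114e-01,  3.36866428e-01, -4.88085229e-01,  2.51371954e-05,
       -7.45868537e-01,  1.32429828e+00]), 'qd': array([-1.73943908e-03, -4.47250866e-04,  9.75110133e-04,  1.55241365e-03,
       -6.17886129e-05, -3.64971648e-05]), 'joint_efforts': array([ 1.53135572e-02, -4.86112976e+01,  2.12742358e+01,  5.00228137e+00,
        5.07777091e-02,  8.78661103e-04]), 'eef_pos': array([ 0.47043779, -0.28124041,  0.04802822]), 'ee_rot': array([ 3.14157029e+00,  1.89840140e-05, -4.27780701e-01]), 'force': array([-1.24332824,  0.48607391,  0.4556371 ]), 'moment': array([-0.01566768,  0.00769647, -0.00162352]), 'width': 0.039780055896372984}
```

```bash
python3 -m inch '[[[0,0,-0.01,0,0,0,1],[0,0,-0.03,0,0,0,1],[0,0,-0.05,0,0,0,1],[0,0,-0.06,0,0,0,1],[0,0,-0.06,0,0,0,1],[0,0,-0.06,0,0,-0.037,1],[0,0,-0.06,0,0,-0.037,1],[0,0,-0.054,0,0,-0.037,1],[0.004,-0.05,0,0,0,0,1],[0.004,-0.076,0,0,0,0,1],[0.004,-0.076,0,0,0,0,1],[0.004,-0.07,0,0,0,0,1],[0,-0.032,0,0,0,0,1],[0,0,0,0,0,0,1],[0,0,0,0,0,0,1],[0,0,0,0,0,0,1]]]'
python3 - <<'E'
from h import *
s=get_state();i=camera_info("wrist");im=grab_frame("wrist");cv2.imwrite("pics/w3.png",im);np.save("w3.npy",dict(i))
print(s["eef_pos"],s["ee_rot"],s["force"],s["moment"],s["width"])
E
```

```text
t: 6.5
eef_pos: [0.4902, -0.1309, 0.2402]
ee_rot: [3.142, 0.0, -0.08]
force: [0.6, 0.1, -0.1]
width: 0.04
[ 0.49023842 -0.13092431  0.24015006] [ 3.14150162e+00  8.98498342e-05 -7.95782622e-02] [ 0.59569694  0.0760187  -0.06261664] [-0.04479287  0.04907246 -0.00038868] 0.04002215659585144
```

View pics/w3.png

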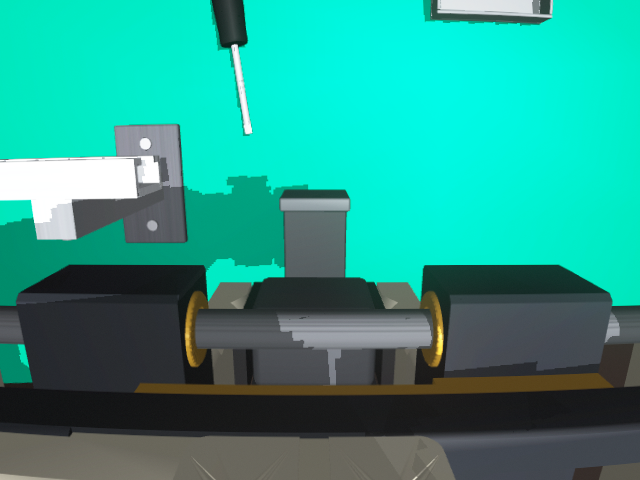

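The wrist view shows the rail's end at about (137,178) and the channel mouth facing right. I'll crop it and measure.

Run:
```python
from h import *
im=cv2.imread("pics/w3.png");crop(im,80,140,200,230,6,"w3c.png")
```

```text
(no output)
```

View pics/w3c.png

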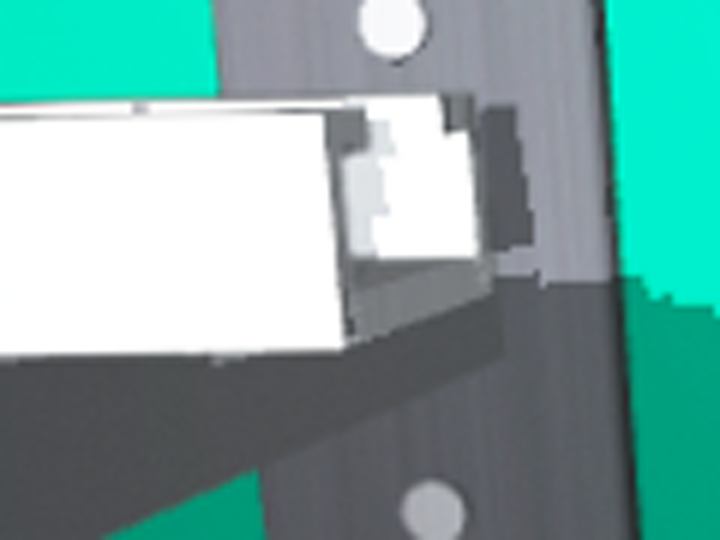

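Run:
```python
from h import *
i=np.load("w3.npy",allow_pickle=True).item();im=cv2.imread("pics/w3.png")
C=lambda u,v:((u+.5)/6-.5+80,(v+.5)/6-.5+140)
a=plane(i,C(324,114),.17);b=plane(i,C(346,350),.17)
print(a,b,np.linalg.norm(a-b),"yaw x",np.degrees(np.arctan2(*(a-b)[[1,0]])))
g=im.min(axis=2).astype(float)
up=[];lo=[]
for x in range(2,130):
    k=np.where(g[150:215,x]>235)[0]
    col=g[150:215,x]
    up.append((x,150+k[0]));lo.append((x,150+k[-1]))
print(up[::16],lo[::16])
f=lambda c,z:plane(i,C(*c),z)
for c0,c1,n in(((0,117),(324,114),"front"),((0,357),(346,350),"back")):
    d=f(c1,.17)-f(c0,.17);print(n,np.degrees(np.arctan2(-d[0],d[1])) , d)
# bottom lip of mouth
print("bottom outer front",f((472,95),.13),"bottom back",f((492,290),.13))
y=np.radians(-4.55);X=np.array([np.cos(y),np.sin(y)]);Y=np.array([-X[1],X[0]])
print("origin est",a[:2]-.015*X,b[:2]+.006*X)
```

```text
[ 0.55264558 -0.03885196  0.17      ] [ 0.53149198 -0.03726013  0.17      ] 0.0212134068463089 yaw x -4.303467059689079
[(2, np.int64(160)), (18, np.int64(159)), (34, np.int64(159)), (50, np.int64(159)), (66, np.int64(158)), (82, np.int64(158)), (98, np.int64(157)), (114, np.int64(157))] [(2, np.int64(199)), (18, np.int64(199)), (34, np.int64(214)), (50, np.int64(214)), (66, np.int64(203)), (82, np.int64(198)), (98, np.int64(197)), (114, np.int64(197))]
front 174.9126359082169 [-0.00269384 -0.03025931  0.        ]
back 176.0137113527618 [-0.00230299 -0.033048    0.        ]
bottom outer front [ 0.55236664 -0.03802874  0.13      ] bottom back [ 0.53200366 -0.03696378  0.13      ]
origin est [ 0.53769285 -0.03766203] [ 0.53747308 -0.0377361 ]
```

```bash
python3 -m inch '[[[0.05,0,0,0,0,0,1],[0.06,0,0,0,0,0,1],[0.0378,0,0,0,0,0,1],[0,0,0.04,0,0,0,1],[0,0,0.05,0,0,0,1],[0,0,0.05,0,0,0,1],[0,0,0.05,0,0,0,1],[0,0,0.03,0,0,0,1],[0,-0.05,0,0,0,0,1],[0,-0.04,0,0,0,0,1],[0,-0.0232,0,0,0,0,1],[0,0,0,0,0,0,1],[0,0,0,0,0,0,1],[0,0,0,0,0,0,1],[0,0,0,0,0,0,1]]]'
cat >> h.py <<'E'
O=np.array([.5376,-.0377]);yw=np.radians(-4.5);X=np.array([np.cos(yw),np.sin(yw)]);Y=np.array([-X[1],X[0]])
def rep():
    s=get_state();p=s["eef_pos"];d=p[:2]-O;f=s["force"]
    print("t %.2f TCP rail x %.2f y %.2f z %.2f mm yaw %.2f rp %.2f %.2f deg | F rail x %.1f y %.1f z %.1f | M %s w %.4f"%(s["t"],d@X*1e3,d@Y*1e3,p[2]*1e3,np.degrees(s["ee_rot"][2]),np.degrees(s["ee_rot"][0]),np.degrees(s["ee_rot"][1]),f[:2]@X,f[:2]@Y,f[2],np.round(s["moment"],2),s["width"]))
E
python3 - <<'E'
from h import *
rep()
for n in("side","top","wrist"):cv2.imwrite(f"pics/{n}4.png",grab_frame(n))
crop(cv2.imread("pics/side4.png"),270,190,390,300,6,"s4c.png")
crop(cv2.imread("pics/top4.png"),220,200,350,300,6,"t4c.png")
E
```

```text
t: 8.05
eef_pos: [0.5685, -0.0804, 0.1301]
ee_rot: [3.142, -0.0, -0.08]
force: [0.2, -0.2, -0.9]
width: 0.0399
t 8.05 TCP rail x 34.13 y -40.17 z 130.11 mm yaw -4.58 rp 180.00 -0.00 deg | F rail x 0.2 y -0.2 z -0.9 | M [-0.02 -0.02 -0.03] w 0.0399
```

View pics/s4c.png

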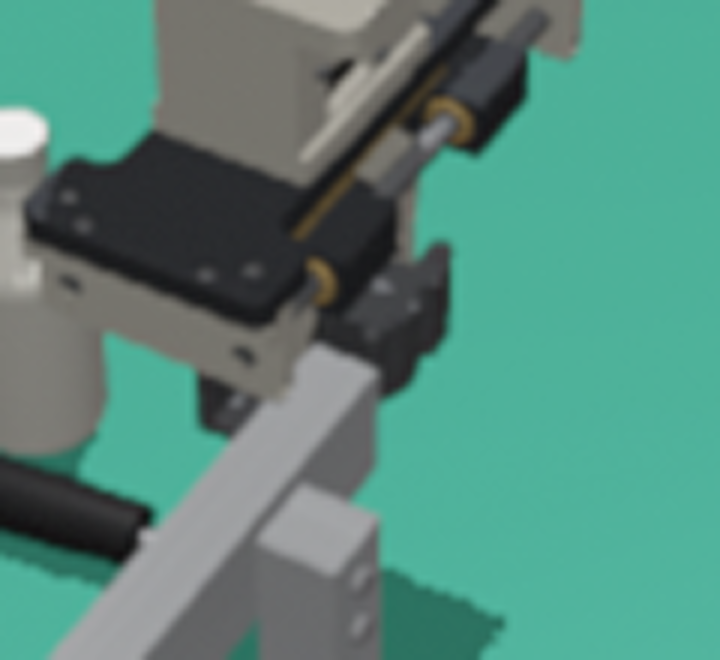

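View pics/t4c.png

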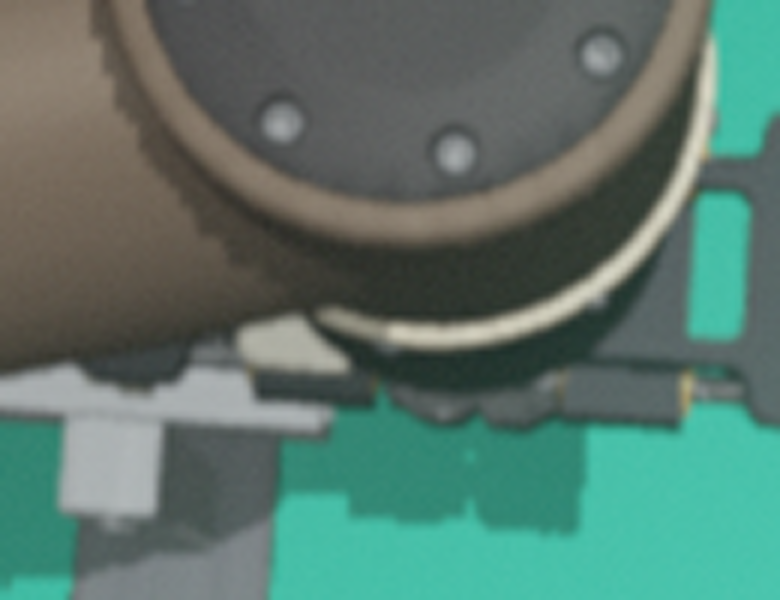

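View pics/wrist4.png

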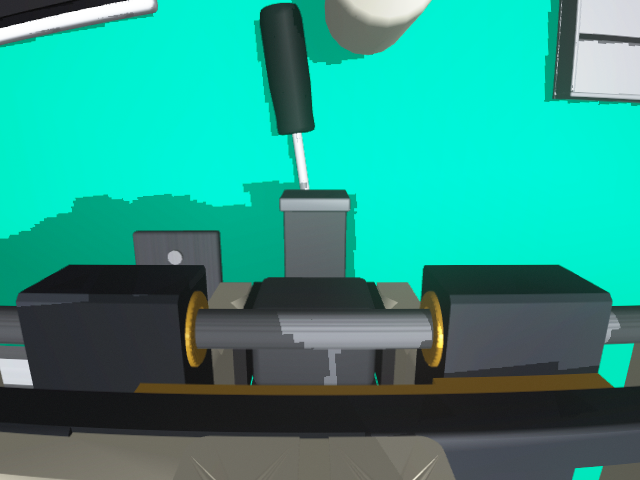

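Run:
```python
from h import *
i=camera_info("top")
C=lambda u,v:((u+.5)/6-.5+220,(v+.5)/6-.5+200)
for c,z in(((440,420),.1648),((510,427),.1648),((325,410),.17),((475,405),.1648),((325,435),.13)):
    p=plane(i,C(*c),z);d=p[:2]-O;print(c,d@X*1e3,d@Y*1e3)
crop(cv2.imread("pics/top4.png"),262,250,322,290,12,"t4d.png")
```

```text
(440, 420) -1.3896544022368997 -28.817672001336962
(510, 427) -1.9772819261221126 -47.31928244799157
(325, 410) -1.3247790068279595 1.1752549580109346
(475, 405) 3.192231818872256 -37.7188484100268
(325, 435) -4.276341740344107 3.8313822612702557
```

View pics/t4d.png

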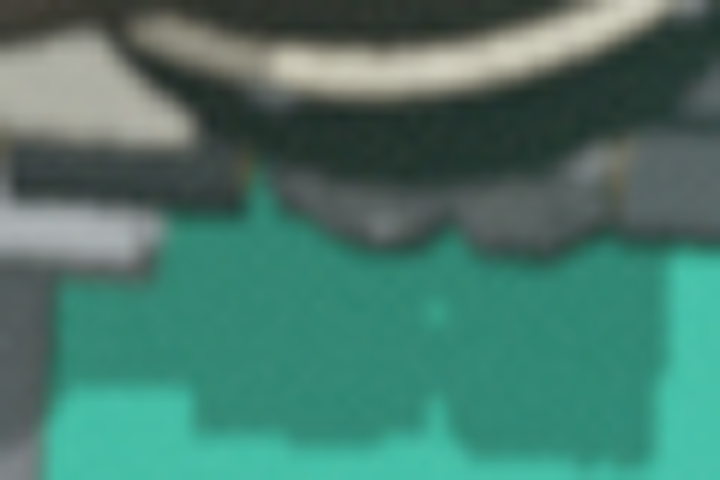

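Run:
```python
from h import *
i=camera_info("top")
C=lambda u,v:((u+.5)/12-.5+262,(v+.5)/12-.5+250)
for c,z in(((385,243),.1648),((530,257),.1648),((20,253),.17),((150,265),.17),((450,225),.1648),((158,225),.17)):
    p=plane(i,C(*c),z);d=p[:2]-O;print(c,d@X*1e3,d@Y*1e3)
print(proj(i,[*(O+.0*X-.04*Y-.00025*X),.1648]),C(457,250))
g=cv2.imread("pics/top4.png").astype(int)
for x in(264,268,271,274,294,306):print(x,[tuple(g[y,x]) for y in range(264,276)])
```

```text
(385, 243) -1.642639494824456 -29.957433380650244
(530, 257) -2.1853743776500774 -49.113128016341726
(20, 253) -6.717365469115558 17.37665878125038
(150, 265) -7.123838507964331 0.2657447758446761
(450, 225) 1.3121509436774634 -38.316209037308255
(158, 225) -1.8118656887938567 -0.3736616218031728
[[300.03453281 269.34724632]] (299.625, 270.375)
264 [(np.int64(66), np.int64(65), np.int64(57)), (np.int64(60), np.int64(61), np.int64(51)), (np.int64(86), np.int64(87), np.int64(80)), (np.int64(145), np.int64(144), np.int64(138)), (np.int64(174), np.int64(174), np.int64(168)), (np.int64(177), np.int64(176), np.int64(169)), (np.int64(157), np.int64(156), np.int64(150)), (np.int64(116), np.int64(117), np.int64(110)), (np.int64(91), np.int64(91), np.int64(84)), (np.int64(89), np.int64(89), np.int64(79)), (np.int64(91), np.int64(92), np.int64(83)), (np.int64(91), np.int64(91), np.int64(83))]
268 [(np.int64(66), np.int64(69), np.int64(57)), (np.int64(61), np.int64(61), np.int64(52)), (np.int64(82), np.int64(83), np.int64(75)), (np.int64(141), np.int64(140), np.int64(135)), (np.int64(174), np.in
[... 1844 characters left out ...]
(131), np.int64(48)), (np.int64(114), np.int64(133), np.int64(45)), (np.int64(118), np.int64(137), np.int64(52)), (np.int64(116), np.int64(134), np.int64(47))]
306 [(np.int64(64), np.int64(69), np.int64(52)), (np.int64(84), np.int64(86), np.int64(75)), (np.int64(95), np.int64(98), np.int64(89)), (np.int64(98), np.int64(99), np.int64(89)), (np.int64(97), np.int64(100), np.int64(88)), (np.int64(92), np.int64(93), np.int64(82)), (np.int64(76), np.int64(82), np.int64(65)), (np.int64(74), np.int64(85), np.int64(47)), (np.int64(97), np.int64(113), np.int64(42)), (np.int64(114), np.int64(132), np.int64(48)), (np.int64(117), np.int64(136), np.int64(48)), (np.int64(117), np.int64(137), np.int64(51))]
```

Checked against the rail in the same top view, the head is within about 1 mm of centre in x. I'll nudge it +0.5 mm and feed it in gently.

```bash
R='python3 -c "from h import *;rep()"'
python3 -m inch '[[[0.001,-0.006,0,0,0,0,1],[0,-0.006,0,0,0,0,1],[0,-0.006,0,0,0,0,1],[0,-0.006,0,0,0,0,1],[0,-0.004,0,0,0,0,1],[0,0,0,0,0,0,1]]]'>/dev/null; eval $R
python3 -m inch '[[[0,-0.002,0,0,0,0,1],[0,-0.002,0,0,0,0,1],[0,-0.002,0,0,0,0,1],[0,0,0,0,0,0,1]]]'>/dev/null; eval $R
```

```text
t 8.80 TCP rail x 34.70 y -25.14 z 130.09 mm yaw -4.50 rp 180.00 -0.00 deg | F rail x 0.2 y -0.7 z -1.1 | M [-0.09  0.04  0.01] w 0.0397
t 9.20 TCP rail x 34.67 y -22.42 z 130.05 mm yaw -4.53 rp -180.00 0.00 deg | F rail x -0.7 y -0.2 z -0.3 | M [-0.05 -0.05 -0.02] w 0.0396
```

```bash
R='python3 -c "from h import *;rep()"'
python3 -m inch '[[[0,-0.002,0,0,0,0,1],[0,-0.002,0,0,0,0,1],[0,-0.002,0,0,0,0,1],[0,-0.002,0,0,0,0,1],[0,0,0,0,0,0,1]]]'>/dev/null; eval $R
python3 -m inch '[[[0,-0.002,0,0,0,0,1],[0,-0.002,0,0,0,0,1],[0,-0.002,0,0,0,0,1],[0,-0.002,0,0,0,0,1],[0,0,0,0,0,0,1]]]'>/dev/null; eval $R
```

```text
t 9.70 TCP rail x 34.68 y -18.34 z 130.08 mm yaw -4.52 rp -180.00 -0.00 deg | F rail x 0.1 y 0.3 z -0.9 | M [-0.01  0.04 -0.01] w 0.0401
t 10.20 TCP rail x 34.67 y -14.36 z 130.04 mm yaw -4.52 rp -180.00 0.00 deg | F rail x -0.7 y 0.3 z -1.3 | M [ 0.02 -0.05  0.05] w 0.0399
```

```bash
R='python3 -c "from h import *;rep()"'
for k in 1; do python3 -m inch '[[[0,-0.003,0,0,0,0,1],[0,-0.003,0,0,0,0,1],[0,-0.003,0,0,0,0,1],[0,-0.003,0,0,0,0,1],[0,-0.003,0,0,0,0,1],[0,0,0,0,0,0,1]]]'>/dev/null; eval $R;done
python3 -m inch '[[[0,-0.003,0,0,0,0,1],[0,-0.003,0,0,0,0,1],[0,-0.003,0,0,0,0,1],[0,-0.003,0,0,0,0,1],[0,-0.003,0,0,0,0,1],[0,0,0,0,0,0,1]]]'>/dev/null; eval $R
python3 - <<'E'
from h import *
crop(grab_frame("top"),220,200,350,300,6,"t5c.png")
crop(grab_frame("side"),270,190,390,300,6,"s5c.png")
E
```

```text
t 10.80 TCP rail x 34.70 y -6.80 z 130.07 mm yaw -4.52 rp -180.00 -0.00 deg | F rail x 0.4 y -0.9 z -1.1 | M [ 0.01  0.01 -0.05] w 0.0397
t 11.40 TCP rail x 34.69 y 0.69 z 130.08 mm yaw -4.52 rp -180.00 -0.00 deg | F rail x -0.3 y -0.3 z -0.7 | M [-0.04  0.02 -0.02] w 0.0398
```

View pics/t5c.png

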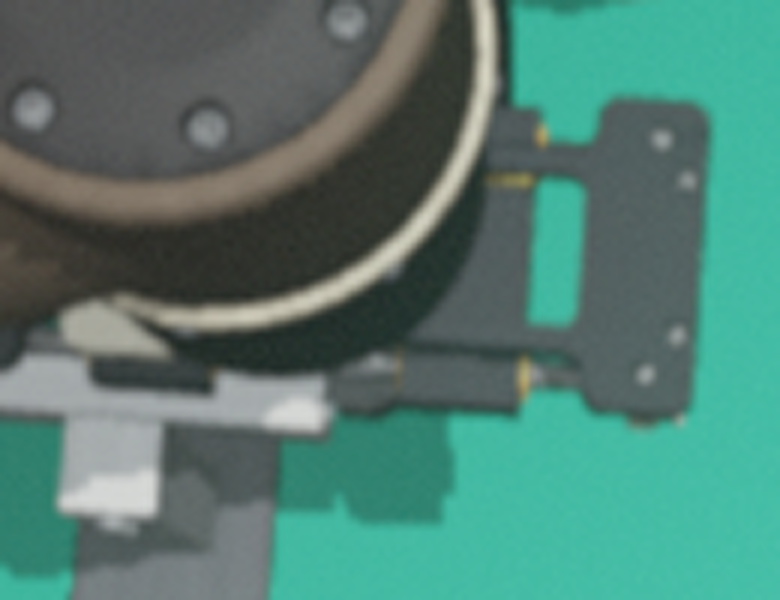

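View pics/s5c.png

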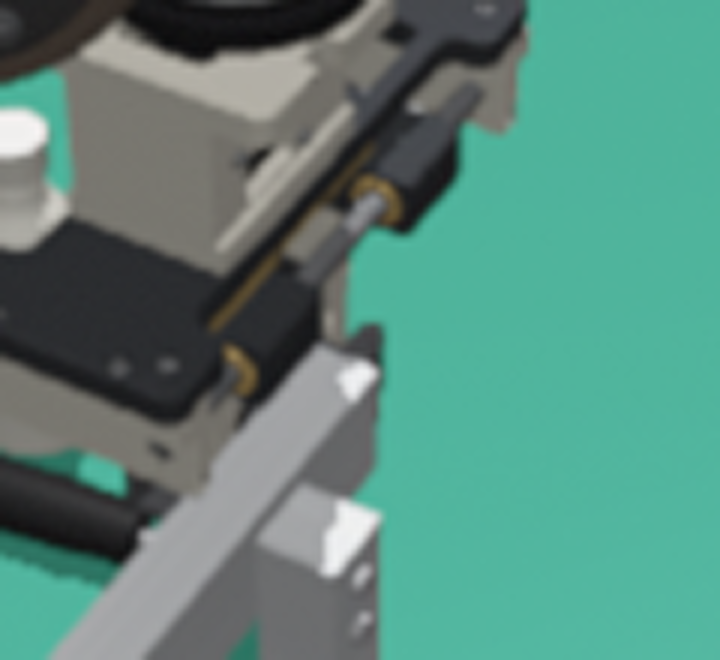

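The top view shows half the head inside the channel and its trailing half just right of the mouth. The side view agrees, and there's no contact force, so I'll slide on.

```bash
R='python3 -c "from h import *;rep()"'
python3 -m inch '[[[0,-0.006,0,0,0,0,1],[0,-0.008,0,0,0,0,1],[0,-0.008,0,0,0,0,1],[0,-0.008,0,0,0,0,1],[0,-0.006,0,0,0,0,1],[0,0,0,0,0,0,1]]]'>/dev/null; eval $R
python3 -m inch '[[[0,-0.006,0,0,0,0,1],[0,-0.008,0,0,0,0,1],[0,-0.008,0,0,0,0,1],[0,-0.008,0,0,0,0,1],[0,-0.006,0,0,0,0,1],[0,0,0,0,0,0,1]]]'>/dev/null; eval $R
python3 -m inch '[[[0,-0.006,0,0,0,0,1],[0,-0.008,0,0,0,0,1],[0,-0.008,0,0,0,0,1],[0,-0.008,0,0,0,0,1],[0,-0.006,0,0,0,0,1],[0,0,0,0,0,0,1]]]'>/dev/null; eval $R
python3 -m inch '[[[0,-0.006,0,0,0,0,1],[0,-0.006,0,0,0,0,1],[0,-0.006,0,0,0,0,1],[0,-0.004,0,0,0,0,1],[0,0,0,0,0,0,1]]]'>/dev/null; eval $R
```

```text
t 12.10 TCP rail x 34.69 y 18.98 z 130.04 mm yaw -4.50 rp 180.00 0.00 deg | F rail x -0.4 y 0.1 z -1.7 | M [-0.03 -0.03  0.02] w 0.0397
t 12.70 TCP rail x 34.76 y 36.97 z 130.07 mm yaw -4.50 rp -180.00 -0.01 deg | F rail x -0.1 y -0.4 z -0.2 | M [ 0.   -0.05 -0.03] w 0.0399
t 13.30 TCP rail x 34.74 y 54.94 z 130.05 mm yaw -4.50 rp -180.00 -0.00 deg | F rail x -0.4 y -0.5 z -1.6 | M [-0.11  0.   -0.03] w 0.0398
t 13.80 TCP rail x 34.77 y 65.79 z 130.07 mm yaw -4.51 rp 180.00 -0.00 deg | F rail x 0.4 y 0.0 z -0.4 | M [-0.06 -0.02 -0.01] w 0.0399
```

```bash
R='python3 -c "from h import *;rep()"'
python3 -m inch '[[[0,-0.006,0,0,0,0,1],[0,-0.008,0,0,0,0,1],[0,-0.008,0,0,0,0,1],[0,-0.006,0,0,0,0,1],[0,0,0,0,0,0,1]]]'>/dev/null; eval $R
python3 -m inch '[[[0,-0.003,0,0,0,0,1],[0,-0.003,0,0,0,0,1],[0,-0.003,0,0,0,0,1],[0,-0.003,0,0,0,0,1]]]'>/dev/null; eval $R
python3 -m inch '[[[0,-0.003,0,0,0,0,1],[0,-0.003,0,0,0,0,1],[0,-0.003,0,0,0,0,1],[0,-0.003,0,0,0,0,1]]]'>/dev/null; eval $R
python3 -m inch '[[[0,-0.003,0,0,0,0,1],[0,-0.003,0,0,0,0,1],[0,-0.003,0,0,0,0,1],[0,-0.003,0,0,0,0,1]]]'>/dev/null; eval $R
python3 -m inch '[[[0,-0.003,0,0,0,0,1],[0,-0.003,0,0,0,0,1],[0,-0.003,0,0,0,0,1],[0,-0.003,0,0,0,0,1]]]'>/dev/null; eval $R
```

```text
t 14.30 TCP rail x 34.78 y 79.99 z 130.07 mm yaw -4.50 rp -180.00 -0.00 deg | F rail x -0.0 y 0.3 z -0.7 | M [-0.04  0.03 -0.  ] w 0.0400
t 14.70 TCP rail x 34.72 y 85.55 z 130.05 mm yaw -4.54 rp 180.00 0.00 deg | F rail x -0.3 y -0.6 z -0.7 | M [-0.02  0.01 -0.04] w 0.0400
t 15.10 TCP rail x 34.73 y 91.61 z 130.05 mm yaw -4.53 rp 180.00 0.00 deg | F rail x 0.1 y -0.0 z -0.9 | M [-0.   -0.06 -0.03] w 0.0398
t 15.50 TCP rail x 34.75 y 97.65 z 130.06 mm yaw -4.53 rp 180.00 -0.00 deg | F rail x 1.2 y 0.6 z -0.5 | M [-0.05  0.    0.01] w 0.0399
t 15.90 TCP rail x 34.74 y 103.62 z 130.07 mm yaw -4.53 rp 180.00 -0.00 deg | F rail x -0.6 y 0.6 z -0.7 | M [-0.07 -0.05  0.02] w 0.0397
```

```bash
R='python3 -c "from h import *;rep()"'
python3 -m inch '[[[0,-0.003,0,0,0,0,1],[0,-0.003,0,0,0,0,1],[0,-0.003,0,0,0,0,1]]]'>/dev/null; eval $R
python3 -m inch '[[[0,-0.003,0,0,0,0,1],[0,-0.003,0,0,0,0,1],[0,-0.003,0,0,0,0,1]]]'>/dev/null; eval $R
python3 -m inch '[[[0,-0.003,0,0,0,0,1],[0,-0.003,0,0,0,0,1],[0,-0.003,0,0,0,0,1]]]'>/dev/null; eval $R
python3 -m inch '[[[0,-0.003,0,0,0,0,1],[0,-0.003,0,0,0,0,1],[0,-0.003,0,0,0,0,1]]]'>/dev/null; eval $R
```

```text
t 16.20 TCP rail x 34.76 y 108.15 z 130.06 mm yaw -4.53 rp -180.00 -0.00 deg | F rail x -0.1 y 0.7 z -1.2 | M [ 0.04 -0.   -0.01] w 0.0397
t 16.50 TCP rail x 35.06 y 112.20 z 130.23 mm yaw -4.53 rp 179.97 -0.03 deg | F rail x 2.8 y -3.6 z -0.5 | M [-1.14 -0.66 -0.01] w 0.0396
t 16.80 TCP rail x 35.07 y 116.22 z 130.25 mm yaw -4.52 rp 179.92 -0.02 deg | F rail x 4.4 y -7.8 z -1.0 | M [-3.02 -1.34  0.14] w 0.0396
t 17.10 TCP rail x 35.07 y 120.24 z 130.25 mm yaw -4.53 rp 179.89 -0.01 deg | F rail x 5.1 y -9.5 z -1.6 | M [-3.7  -1.52  0.18] w 0.0402
```

The head met the catch ramp at y≈110 mm, and the push is rising smoothly to about 9.5 N. I'll continue in 1 mm rows.

```bash
R='python3 -c "from h import *;rep()"'
python3 -m inch '[[[0,-0.002,0,0,0,0,1],[0,-0.002,0,0,0,0,1]]]'>/dev/null; eval $R
python3 -m inch '[[[0,-0.002,0,0,0,0,1],[0,-0.002,0,0,0,0,1]]]'>/dev/null; eval $R
python3 -m inch '[[[0,-0.002,0,0,0,0,1],[0,-0.002,0,0,0,0,1]]]'>/dev/null; eval $R
```

```text
t 17.30 TCP rail x 35.10 y 122.70 z 130.20 mm yaw -4.54 rp 179.93 -0.02 deg | F rail x 4.3 y -6.5 z -0.8 | M [-2.39 -1.19  0.04] w 0.0397
t 17.50 TCP rail x 35.08 y 124.86 z 130.21 mm yaw -4.53 rp 179.94 -0.02 deg | F rail x 3.7 y -6.0 z -1.0 | M [-2.35 -1.14  0.06] w 0.0401
t 17.70 TCP rail x 35.07 y 126.85 z 130.21 mm yaw -4.53 rp 179.94 -0.02 deg | F rail x 4.7 y -5.2 z -0.6 | M [-2.37 -1.13  0.13] w 0.0399
```

```bash
R='python3 -c "from h import *;rep()"'
python3 -m inch '[[[0,-0.002,0,0,0,0,1],[0,-0.002,0,0,0,0,1]]]'>/dev/null; eval $R
python3 -m inch '[[[0,-0.002,0,0,0,0,1]]]'>/dev/null; eval $R
python3 -m inch '[[[0,-0.002,0,0,0,0,1]]]'>/dev/null; eval $R
python3 -m inch '[[[0,-0.002,0,0,0,0,1]]]'>/dev/null; eval $R
python3 -m inch '[[[0,-0.002,0,0,0,0,1]]]'>/dev/null; eval $R
```

```text
t 17.90 TCP rail x 35.08 y 128.87 z 130.23 mm yaw -4.53 rp 179.95 -0.02 deg | F rail x 4.1 y -5.4 z -1.2 | M [-2.09 -1.11  0.12] w 0.0397
t 18.00 TCP rail x 35.08 y 130.02 z 130.20 mm yaw -4.53 rp 179.96 -0.02 deg | F rail x 3.8 y -4.4 z -0.8 | M [-1.68 -1.01  0.05] w 0.0398
t 18.10 TCP rail x 35.11 y 131.43 z 130.21 mm yaw -4.54 rp 180.00 -0.03 deg | F rail x 4.0 y -2.1 z -1.0 | M [-0.99 -0.95  0.01] w 0.0400
t 18.20 TCP rail x 35.13 y 132.98 z 130.20 mm yaw -4.54 rp -179.96 -0.04 deg | F rail x 2.0 y 0.7 z -1.9 | M [ 0.13 -0.74 -0.02] w 0.0400
t 18.30 TCP rail x 35.10 y 134.41 z 130.20 mm yaw -4.53 rp -179.92 -0.05 deg | F rail x 1.7 y 1.7 z -0.9 | M [ 0.57 -0.84 -0.05] w 0.0395
```

The resistance dropped and reversed at y≈132 mm: the catch is pulling the head on into the notch. I'll look for the zero.

```bash
R='python3 -c "from h import *;rep()"'
python3 -m inch '[[[0,0,0,0,0,0,1],[0,0,0,0,0,0,1]]]'>/dev/null; eval $R
python3 -m inch '[[[0,-0.001,0,0,0,0,1],[0,0,0,0,0,0,1]]]'>/dev/null; eval $R
python3 -m inch '[[[0,-0.001,0,0,0,0,1],[0,0,0,0,0,0,1]]]'>/dev/null; eval $R
```

```text
t 18.50 TCP rail x 35.08 y 134.71 z 130.21 mm yaw -4.52 rp -179.91 -0.06 deg | F rail x 2.3 y 5.5 z -1.1 | M [ 1.75 -0.68 -0.15] w 0.0395
t 18.70 TCP rail x 35.07 y 134.75 z 130.20 mm yaw -4.51 rp -179.95 -0.05 deg | F rail x 3.1 y 4.8 z -1.0 | M [ 1.64 -0.95 -0.17] w 0.0399
t 18.90 TCP rail x 35.09 y 134.82 z 130.20 mm yaw -4.52 rp -179.98 -0.04 deg | F rail x 2.9 y 4.4 z -1.0 | M [ 1.23 -1.21 -0.13] w 0.0399
```

```bash
R='python3 -c "from h import *;rep()"'
python3 -m inch '[[[0,-0.0015,0,0,0,0,1],[0,0,0,0,0,0,1]]]'>/dev/null; eval $R
python3 -m inch '[[[0,-0.0015,0,0,0,0,1],[0,0,0,0,0,0,1]]]'>/dev/null; eval $R
python3 -m inch '[[[0,-0.0015,0,0,0,0,1],[0,0,0,0,0,0,1]]]'>/dev/null; eval $R
```

```text
t 19.10 TCP rail x 35.03 y 134.95 z 130.21 mm yaw -4.53 rp 179.97 -0.02 deg | F rail x 5.3 y 0.2 z -1.1 | M [ 0.03 -1.65 -0.01] w 0.0402
t 19.30 TCP rail x 35.04 y 135.14 z 130.19 mm yaw -4.52 rp 179.93 -0.01 deg | F rail x 5.9 y -1.7 z -0.1 | M [-0.93 -1.95  0.04] w 0.0395
t 19.50 TCP rail x 35.00 y 135.29 z 130.17 mm yaw -4.52 rp 179.88 0.00 deg | F rail x 6.4 y -5.4 z -0.9 | M [-1.9  -2.11  0.21] w 0.0395
```

The catch now holds against motion both ways: +5.5 N pulling on from behind, then −5.4 N when I pushed past y≈135. I'll go back to neutral and ease the sideways load before letting go.

```bash
R='python3 -c "from h import *;rep()"'
python3 -m inch '[[[0,0.0015,0,0,0,0,1],[0.0006,0.0013,0,0,0,0,1],[0.0006,0,0,0,0,0,1],[0,0,0,0,0,0,1],[0,0,0,0,0,0,1]]]'>/dev/null; eval $R
```

```text
t 20.00 TCP rail x 35.07 y 135.04 z 130.05 mm yaw -4.53 rp 179.97 0.03 deg | F rail x 3.1 y -1.0 z 1.2 | M [-0.42 -0.69 -0.03] w 0.0399
```

```bash
R='python3 -c "from h import *;rep()"'
python3 -m inch '[[[0,0,0,0,0,0,0.5],[0,0,0,0,0,0,0.4],[0,0,0,0,0,0,0.2],[0,0,0,0,0,0,0],[0,0,0,0,0,0,0],[0,0,0,0,0,0,0],[0,0,0,0,0,0,0]]]'; eval $R
```

```text
t: 20.7
eef_pos: [0.5834, 0.0945, 0.13]
ee_rot: [3.142, 0.0, -0.079]
force: [-0.3, 1.1, 0.2]
width: 0.0849
t 20.70 TCP rail x 35.31 y 135.35 z 130.04 mm yaw -4.53 rp 180.00 0.01 deg | F rail x -0.4 y 1.1 z 0.2 | M [-0.03  0.04 -0.04] w 0.0849
```

Free of load. Now I'll rise slowly at first, then clear, and look.

```bash
python3 -m inch '[[[0,0,-0.006,0,0,0,0],[0,0,-0.01,0,0,0,0],[0,0,-0.02,0,0,0,0],[0,0,-0.03,0,0,0,0]]]'; python3 -m inch '[[[0,0,-0.05,0,0,0,0],[0,0,-0.06,0,0,0,0],[0,0,-0.04,0,0,0,0],[-0.05,0,0,0,0,0,0],[-0.08,0,0,0,0,0,0],[-0.08,0,0,0,0,0,0],[-0.05,0.04,0,0,0,0,0],[0,0.08,0,0,0,0,0],[0,0.08,0,0,0,0,0],[0,0.08,0,0,0,0,0],[0,0.08,0,0,0,0,0],[0,0.06,0,0,0,0,0],[0,0,0,0,0,0,0],[0,0,0,0,0,0,0]]]'
python3 - <<'E'
from h import *
for n in("side","top"):cv2.imwrite(f"pics/{n}6.png",grab_frame(n))
crop(cv2.imread("pics/top6.png"),40,210,290,310,3,"t6c.png")
i=camera_info("top");j=camera_info("side")
print(proj(i,[*(O+.035*X+.135*Y),.167]),proj(j,[*(O+.035*X+.135*Y),.167]))
E
```

```text
t: 21.1
eef_pos: [0.5832, 0.0943, 0.1635]
ee_rot: [3.141, 0.001, -0.079]
force: [-0.8, 0.1, -0.5]
width: 0.0878
t: 22.5
eef_pos: [0.4373, -0.1052, 0.2388]
ee_rot: [-3.141, -0.001, -0.081]
force: [0.5, -0.9, 0.4]
width: 0.0879
[[191.86296393 239.68390435]] [[267.3215214  295.55384744]]
```

View pics/side6.png

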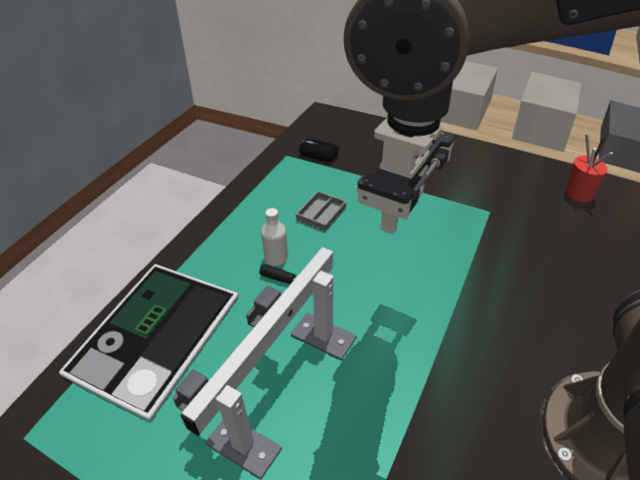

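View pics/top6.png

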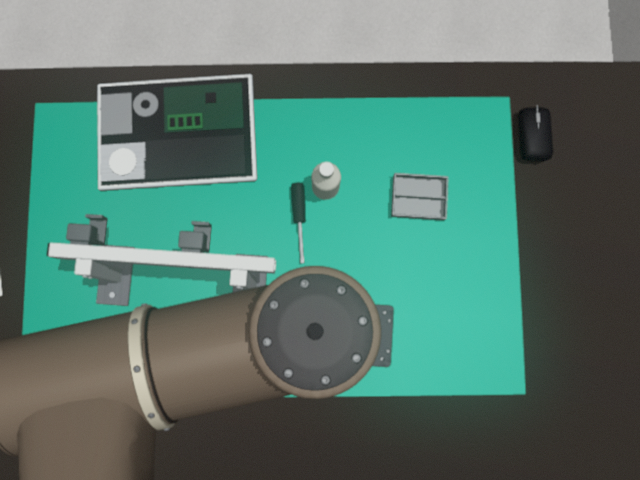

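The top view shows the hanger on the rail at about (193,240), where I predicted (192,240). It hangs like the fixed one, and the bystanders haven't moved. The dark dot on the rail's back in the side view, at (291,313), may be the catch housing, so I'll check it against the head position.

Run:
```python
from h import *
j=camera_info("side");s=cv2.imread("pics/side6.png");crop(s,230,270,330,360,7,"s6c.png")
c,d=ray(j,(291,313))
n=np.array([*X,0]);o=np.array([*(O-.006*X),0]);k=(o-c)@n/(d@n);p=c+k*d;print("dot",(p[:2]-O)@Y*1e3,p[2]*1e3)
i=camera_info("top");t=cv2.imread("pics/top6.png");crop(t,160,205,230,275,9,"t6c.png")
```

```text
dot 131.7513275959734 145.69211157040053
```

View pics/s6c.png

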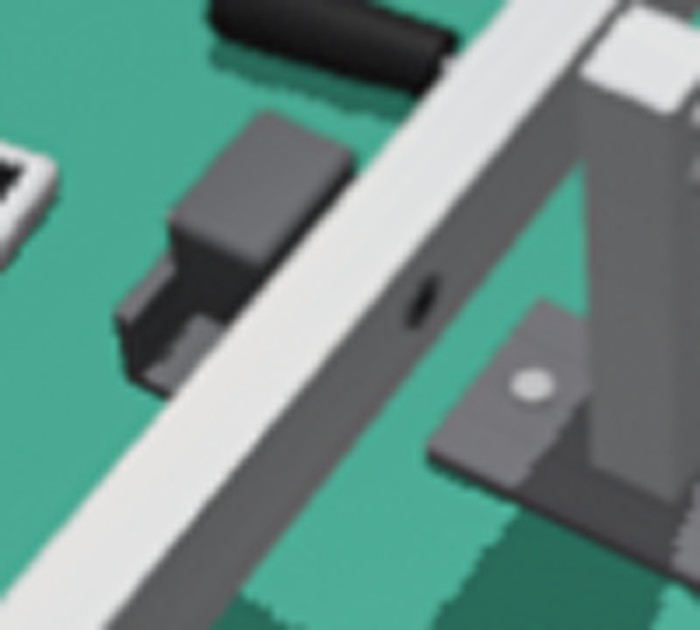

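View pics/t6c.png

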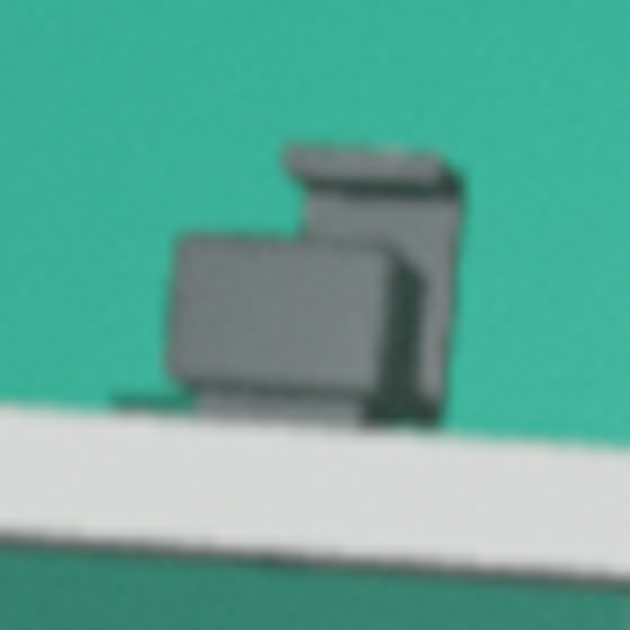

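The crops show the hanger level and parallel, with its neck in the slot. The catch housing reads y≈132 mm. Adding the roughly 3 mm y offset the side view also shows at the rail's end makes it about 135 mm, which matches the seat. Handing in.

```bash
python3 -c "
from station import *
print(get_state()['t'],job_done())"
```

```text
the job is handed in; nothing more can be done
22.6 None
```

The hanger is on the rail with its head clicked into the spring catch, and I handed the job in at t = 22.6 s.

**What I did:** I gripped the hanger across its block and fed the head into the open end with no contact force above sensor noise. Then I slid it along until it met the catch at about 110 mm from the open end. The push peaked at about 9.5 N, eased to about 5 N, then reversed as the catch snapped in near 132 mm. The head settled at about 135 mm.

**Checks that passed:**
- **Held both ways:** with the head seated, the wrist force showed the catch pulling it on (+5.5 N) and then resisting when I pressed past (−5.4 N). The force towards the slot's lips reached about 6 N, in line with the seated figure given.
- **Forces:** the readings taken between moves stayed at or below about 11 N, against the 25 N limit for the rail.
- **After letting go:** the wrist force fell to about 1 N. The top picture shows the hanger level, parallel to the rail and where predicted, with its neck in the slot. The arm is clear of everything, and the bottle, tray and driver look unmoved.

**What disagreed slightly:**
- **Catch position:** the side camera put the catch housing at 132 mm, against 135 mm felt. That camera showed a similar 3–4 mm offset at the rail's end, so I trusted the felt position.
- **Force on the flat:** about 5 N, rather than the 3 N in the task description.

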